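# Shut the slip pot's outlet and hold its bayonet cap at the vent position

## Task

I am about to fill the steel slip pot through its back connection, so first shut its outlet cock fully: swing the red lever from along the spout to its stop square across it. Then fit the filler cap in the pot's mouth, pins down through the two slots until it sits flat, and turn it clockwise to the green vent marks, half way between the slots and the lock, so that air can get out while the pot fills; do not turn it on into the lock click. Finish still gripping the cap there, steady, and leave the jars and other things on the bench where they are.

Things in the scene. Friction and masses are not known exactly. Their poses are not given: they have to be found in the camera images.
- slip_pot: the slip pot, a fixed stainless steel drum 124 mm across; origin at the centre of its underside on the bench. Its outlet pipe with the cock leaves along its -x; a short closed fill connection at +x reaches 108 mm from the axis at 50 mm height. Its brass bayonet collar on top is 100 mm across, top at 158 mm, with painted pairs of marks: white at the slots, green (vent), red (lock)
- pot_mouth (a point): centre of the pot's mouth, level with the collar's flat top; axes as the pot's (z up). Round hole 54 mm across with two open slots along +x and -x, 14.5 mm wide at the hole's edge, widening outward, ending 36 mm from the axis. Below the 6 mm thick lip the cap's pins run clockwise (seen from above) from the slots for 90 degrees to a stop; counter-clockwise they are blocked
- vent_mark (a point): one of the two green marks on the collar's top (the other is opposite), 45 mm from the axis, 45 degrees clockwise from the slots seen from above. At the vent position the cap's two black pointers stand at the green marks. The cap turns freely there; only friction keeps it
- lock_mark (a point): one of the two red marks on the collar's top (the other is opposite), 90 degrees clockwise from the slots: the locked position. Two spring plungers inside the collar make the lock click: they begin to resist the pins at about 66 degrees from the slots and click at about 76
- filler_cap: the loose filler cap, about 0.24 kg, at first standing upright. Origin: centre of its plug's underside. Plug 50 mm across, 20 mm high, lower edge tapered to 41 mm; round steel pins 10 mm thick along +x and -x, to 33 mm from the axis, 7.5 mm above the origin. Above the plug a grey disc, 80 mm across, z = 20 to 28 mm, black pointers at +x and -x. Fully in, the disc lies on the collar
- cap_grip (a point): point in the cap's black wing grip, on the axis, 54 mm above the cap's origin and 34 mm above the disc's underside (so 34 mm above pot_mouth when the cap is in; turned under the lip the cap has 1.5 mm of play upward). The grip is a bar along the cap's x, 58 mm long, 16 mm thick along y, from z = 28 to 64 mm. A half turn about z makes no difference
- outlet_lever (a joint): angle of the outlet cock's lever: 0 open (lever along the spout, pointing away from the pot), 1.571 shut (square across the spout, at its stop). It turns clockwise seen from above as it shuts, stays where it is left, and needs about 0.12 N m
- lever_hinge (a point): point on the lever's upright turning axis, at the height of the middle of the lever's red sleeve, 92 mm above the bench, 118 mm from the pot's axis over the outlet pipe. Nothing stands higher than 65 mm over the outlet except the stem within 12 mm of this axis and the lever
- lever_grip (a point): middle of the red sleeve of the lever, 62 mm from the hinge axis. The sleeve is 12 mm thick, 20 mm high and lies 28 to 90 mm from the axis; clear space below it down to 65 mm above the bench
- teal_jar: bystander to be left alone: teal glaze jar with a white screw lid, 54 mm across, 75 mm tall; origin at the centre of its underside, z up
- yellow_jar: bystander to be left alone: yellow glaze jar with a black lid, 53 mm across, 72 mm tall; origin at the centre of its underside, z up
- bisque_cup: bystander to be left alone: small unglazed cream cup with one handle, 59 x 79 mm, 58 mm tall; origin at the centre of its underside, z up
- clay_stamp: bystander to be left alone: waisted terracotta clay stamp, 26 mm across, 44 mm tall; origin at the centre of its underside, z up
- glaze_tin: bystander to be left alone: small round white and red tin, 60 mm across, 60 mm tall; origin at the centre of its underside, z up
- wedged_clay: bystander to be left alone: grey-brown lump of clay, 75 x 88 mm, 53 mm tall; origin at the centre of its underside, z up
- green_tile: bystander to be left alone: flat test tile, cream with a green glazed part, 70 x 40 x 9 mm; origin at the centre of its underside, z up
Things that resemble listed ones, but are neither listed nor needed, are in the scene too. Leave any orange or pink look-alike of the filler_cap alone.

How it is judged:
On the way, in this order (a step that is already met when the one before it is completed fails the run):
1. the outlet cock is shut: its lever is within 6 degrees of its stop (value of joint outlet_lever above 1.466 rad), for 0.2 s.
2. the cap is all the way in, its pins down in the slots (z of filler_cap in the frame of pot_mouth below -0.0155 m and horizontal distance between filler_cap and pot_mouth below 0.005 m and angle between the x axis of filler_cap and the x axis of pot_mouth, either way round below 0.35 rad), for 0.05 s.
At the end, for the whole second after the job is handed in: the outlet lever is shut to within 6 degrees; the cap sits in the mouth with its disc on the collar (no more than 4.5 mm above it, 5 mm off-centre), turned 45 degrees clockwise from the slots, give or take 10; the fingers still grip it (more than 3 N) and it is still (value of joint outlet_lever above 1.466 rad and z of filler_cap in the frame of pot_mouth below -0.0155 m and horizontal distance between filler_cap and pot_mouth below 0.005 m and angle between the x axis of filler_cap and the x axis of pot_mouth, either way round between 0.61 and 0.96 rad and contact force between the fingers and filler_cap above 3 N and angular speed of filler_cap below 0.3 rad/s and linear speed of filler_cap below 0.02 m/s); the arm keeps its last pose, push and grip.
It fails at once if the cap is turned on into the lock click (more than 70 degrees from the slots) (z of filler_cap in the frame of pot_mouth below -0.0155 m and horizontal distance between filler_cap and pot_mouth below 0.005 m and angle between the x axis of filler_cap and the x axis of pot_mouth, either way round above 1.22 rad).
It fails at once if a jar, the cup, the stamp, the tin, the clay or the tile is pushed more than 3 cm (distance of any of teal_jar, yellow_jar, bisque_cup, clay_stamp, glaze_tin, wedged_clay, green_tile from where it was at the start of the episode above 0.03 m).
It also fails if it takes over 58 s, if anything falls off the work surface, if the arm or the gripper's body presses on something with over 40 N, if the wrist force passes 120 N, or if a joint passes its speed limit or range.

## Robot

A 6-joint arm with a two-finger parallel gripper is mounted at the origin on a cart in front of the work surface, level with it; the furniture and walls round the work are solid. World frame = base frame: x ahead of the robot, y to its left, z up, the work surface at z = 0. Lengths are in m, angles in rad, forces in N, time in s.
With the tool pointing down it reaches from about 0.25 to 0.725 m from the base axis. Payload 4 kg.
Tool frame: the origin (TCP) lies midway between the tips of the shut fingers; the grasp point (between the pads) lies 19 mm behind it; z points along the fingers, y is the line along which they close (so a half turn about z gives the same grasp; the last joint's range is limited). The gripper opens to 85 mm and grips with 20 to 120 N. Pads are 22 mm wide; open, the fingers measure 114 mm over their backs; the gripper's body (76 mm by 85 mm) begins 54 mm behind the grasp point. The pads swing forward as they close: fully open they stand 13 mm farther back than shut.
Start: joints at [-1.213, 0.241, 0.005, 1.335, 0, 1.571], TCP at [0.175, -0.468, 0.231] pointing down, gripper open.
Joint ranges: [-2.72, 2.72], [-1.05, 1.87], [-1.09, 1.28], [-1.99, 2.15], [-1.42, 1.44], [-3.14, 3.14]. Speed limits (rad/s): [2.79, 2.79, 3.14, 3.14, 3.14, 3.14].

## Interface

Orientations are given as a unit quaternion [w, x, y, z].
In Python, from cell import manip gives the robot as it stands. Calls block until the motion is done:
- manip.move_ptp(position, orientation): joint-space move of the TCP to a pose.
- manip.servo_line(position, rot=None, feed=0.15, contact_N=None): straight line of the TCP; rot=None keeps the orientation; feed is the mean speed in m/s. With contact_N (N) it stops when the force on the tool has changed by that much, and returns True; else False.
- manip.set_joints(angles): joint-space move.
- manip.let_go() and manip.grasp(): open the fingers fully, or close them until they stop; the grip force is fixed at half the most.
- manip.hold(seconds).
- manip.solve_ik(position, orientation): joint angles nearest the present ones, or None.
- manip.read_state(): the state.
- manip.snapshot(name): name is "side" or "top"; returns the picture (384x512x3 uint8, red, green, blue); there is no depth.
- manip.camera_params(name): a dict with "K" (3x3 intrinsics, pixels), "extrinsics" (4x4, takes a point from camera to world coordinates). Camera axes: x right, y up, looking along -z (the intrinsics and any distortion apply to the point x, -y, -z); pixel columns grow to the right and rows downward; lengths in m; the calibration is good to about 2 mm. A picture is of the moment at which its call begins. camera_params takes no time and is no camera call.
A pose or a line that the arm cannot do raises manip.IKError and nothing moves.
- manip.finish_job(): hands the job in; it is judged then, once.
The state is a dict: "time_s": time; "joints": joint angles; "joint_vel": joint speeds; "joint_efforts": joint torques, N m; "tcp_pos": TCP position; "tcp_rot": TCP orientation; "ft_force": force on the tool from outside, world axes, zero at the start; "torque": the same for the moment, N m; "finger_gap": opening from 0.0 (shut) to 1.0 (fully open); "grasp_force": force on a finger pad.
Only numpy, scipy, OpenCV 4.12 (cv2) and the standard library are available. Lean on these libraries where they do the work, as an engineer would, in place of code of your own. Each camera call takes 0.05 s, during which the arm holds its last target. There are 200 camera calls.

## Working session

There is one attempt and no reset: what is moved stays moved. The work goes in short steps, each a Python script; the robot and the scene stay as the last script left them, time stands still between calls to the robot, and variables do not carry over. Pictures are saved under pics/ and viewed, at most 10 in all, crops included, and the job is handed in when it is done.

```bash
ls; mkdir -p pics; python3 - <<'E'
from cell import manip
import cv2,numpy as np
for n in("top","side"):
    cv2.imwrite(f"pics/{n}0.png",cv2.resize(manip.snapshot(n)[:,:,::-1],(768,576),interpolation=cv2.INTER_CUBIC))
    p=manip.camera_params(n);print(n,{k:np.round(v,4).tolist() if not isinstance(v,str) else v for k,v in p.items()})
s=manip.read_state();print(s)
E
```

```text
pics
top {'K': [[470.356, 0.0, 256.8581], [0.0, 470.356, 195.375], [0.0, 0.0, 1.0]], 'extrinsics': [[0.0209, 0.9889, -0.1469, 0.3018], [-0.9998, 0.0215, 0.0024, 0.0863], [0.0055, 0.1468, 0.9892, 1.5072], [0.0, 0.0, 0.0, 1.0]]}
side {'K': [[420.923, 0.0, 253.0461], [0.0, 420.923, 192.572], [0.0, 0.0, 1.0]], 'extrinsics': [[-0.1785, 0.8244, -0.5372, -0.2596], [-0.9839, -0.1437, 0.1064, 0.2589], [0.0105, 0.5475, 0.8367, 1.2826], [0.0, 0.0, 0.0, 1.0]]}
{'time_s': 0.1, 'joints': array([-1.21299580e+00,  2.41327913e-01,  3.85906286e-03,  1.33519494e+00,
        1.15361270e-05,  1.57079105e+00]), 'joint_vel': array([-0.00093586, -0.0026049 ,  0.00482179,  0.00166605,  0.00110848,
       -0.00120302]), 'joint_efforts': array([ 2.13904927e-04, -3.73137367e+01,  2.53010201e+01,  1.08275269e-02,
       -3.08486233e-05, -6.09232941e-06]), 'tcp_pos': array([ 0.17491337, -0.46780562,  0.23050688]), 'tcp_rot': array([-9.19856635e-04,  9.84039085e-01,  1.77950012e-01, -1.60476874e-04]), 'ft_force': array([ 0.1426302 , -0.88277924,  0.7460442 ]), 'torque': array([-0.02060984, -0.04717378,  0.01439348]), 'grasp_force': 0.0, 'finger_gap': 0.998739165277771}
```

View pics/top0.png

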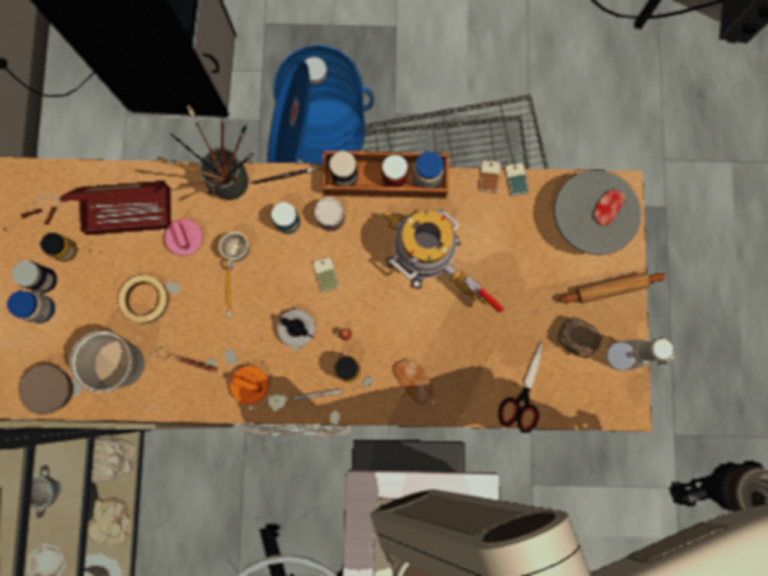

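View pics/side0.png

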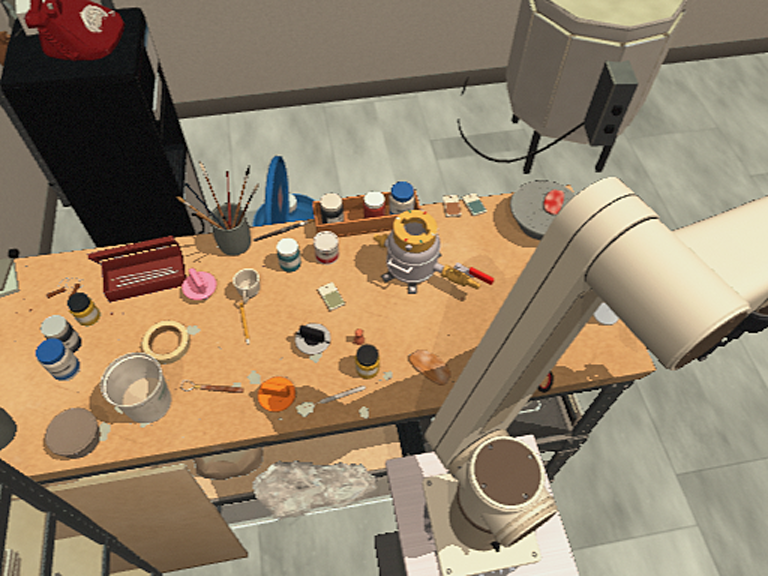

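The top view shows three cap-like things: a grey disc with a black wing at (295,328), an orange one at (249,384) and a pink one at (183,238). By the description the grey one is the filler cap. The pot's collar is at (427,237), and the red lever runs from about (470,280) to (503,308). I'll check these in close crops.

```bash
cat > h.py <<'E'
from cell import manip
import cv2,numpy as np
def px2w(cam,uv,z):
    p=manip.camera_params(cam);K=np.array(p["K"]);E=np.array(p["extrinsics"])
    d=np.linalg.inv(K)@np.array([uv[0],uv[1],1.]);d=E[:3,:3]@(d*[1,-1,-1]);o=E[:3,3]
    return o+d*(z-o[2])/d[2]
def w2px(cam,P):
    p=manip.camera_params(cam);K=np.array(p["K"]);E=np.array(p["extrinsics"])
    c=E[:3,:3].T@(np.array(P)-E[:3,3])*[1,-1,-1];u=K@c;return u[:2]/u[2]
def crop(img,u,v,w,h,s):
    return cv2.resize(img[v:v+h,u:u+w,::-1],(w*s,h*s),interpolation=cv2.INTER_NEAREST)
E
python3 - <<'E'
from h import *
t=manip.snapshot("top");s=manip.snapshot("side")
cv2.imwrite("pics/a.png",np.vstack([np.hstack([crop(t,250,125,100,90,4),crop(t,165,195,80,90,4)]),np.hstack([crop(s,240,125,100,60,4),crop(s,185,205,80,60,4)])]))
hsv=cv2.cvtColor(t,cv2.COLOR_RGB2HSV)
m=cv2.inRange(hsv,(0,170,120),(6,255,255))|cv2.inRange(hsv,(174,170,120),(180,255,255));m[:,:290]=0;m[:170]=0;m[215:]=0;m[:,360:]=0
p=cv2.findNonZero(m)[:,0];r=cv2.minAreaRect(p);print("lever",len(p),r,px2w("top",r[0],.102))
b=cv2.boxPoints(r);print([px2w("top",q,.102).round(4) for q in b])
E
```

```text
lever 73 ((327.0000305175781, 199.50001525878906), (19.091880798339844, 3.535533905029297), 45.0) [ 0.50240839 -0.1290634   0.102     ]
[array([ 0.5187, -0.1049,  0.102 ]), array([ 0.5265, -0.1124,  0.102 ]), array([ 0.4862, -0.1532,  0.102 ]), array([ 0.4784, -0.1456,  0.102 ])]
```

View pics/a.png

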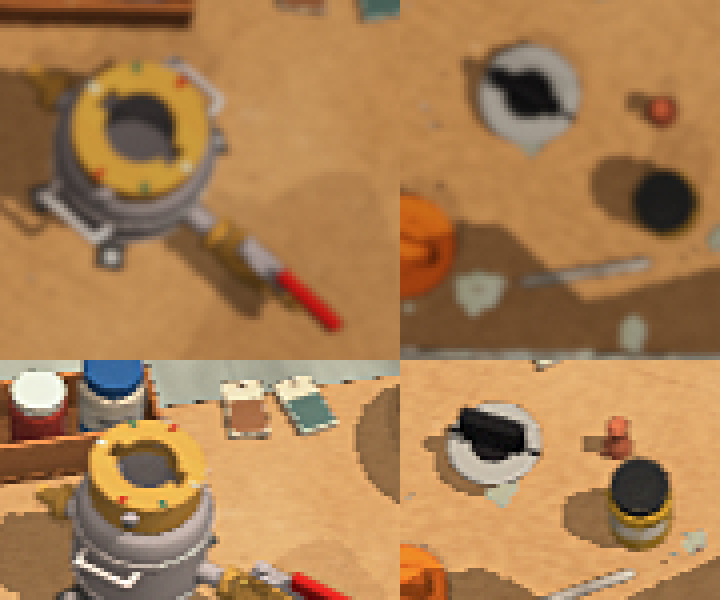

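The crops confirm the grey cap with the black wing. In full-picture pixels its disc is at about (197,218), with pointers near (186,213) and (209,224). On the collar, the white marks are at about (274,147) and (296,167), green at (284,142) and (286,172), and the lever lies along the lower-right spout.

```bash
python3 - <<'E'
from h import *
t=manip.snapshot("top");s=manip.snapshot("side")
def fit(cam,img,box,z,lo,hi,name):
    u,v,w,h=box;hsv=cv2.cvtColor(img,cv2.COLOR_RGB2HSV);m=np.zeros(hsv.shape[:2],np.uint8)
    m[v:v+h,u:u+w]=cv2.inRange(hsv,lo,hi)[v:v+h,u:u+w]
    m=cv2.morphologyEx(m,cv2.MORPH_CLOSE,np.ones((3,3)))
    c=max(cv2.findContours(m,0,1)[0],key=cv2.contourArea);c=cv2.convexHull(c)
    P=np.array([px2w(cam,q,z)[:2] for q in c[:,0]],np.float32);e=cv2.minEnclosingCircle(P);e2=cv2.fitEllipse(P);print(name,cam,e,e2)
fit("top",t,(262,135,50,45),.158,(15,120,130),(30,255,255),"collar")
fit("side",s,(258,136,40,33),.158,(15,120,130),(30,255,255),"collar")
fit("top",t,(180,203,35,32),.028,(0,0,100),(180,60,255),"disc")
fit("side",s,(193,212,30,25),.028,(0,0,100),(180,60,255),"disc")
o=lambda cam,a,z:px2w(cam,a,z)[:2]
def ln(name,cam,a,b,z):
    A,B=o(cam,a,z),o(cam,b,z);print(name,cam,(A+B)/2,np.degrees(np.arctan2(*(A-B)[::-1])),np.linalg.norm(A-B))
ln("white+x","top",(274.2,146.7),(296.5,167),.158)
ln("green","top",(284,141.7),(286.2,171.7),.158)
ln("red","top",(295.5,146),(274.5,168.7),.158)
ln("point","top",(185.7,213),(209,224.5),.028)
ln("point","side",(197.5,223.7),(219.5,228.2),.028)
for cam,img,b in(("top",t,(183,203,30,32)),("side",s,(193,214,30,28))):
    u,v,w,h=b;m=np.zeros(img.shape[:2],np.uint8);m[v:v+h,u:u+w]=(img[v:v+h,u:u+w].max(2)<60)*255
    p=cv2.findNonZero(m)[:,0];r=cv2.minAreaRect(p);q=r[0];d=cv2.fitLine(p,2,0,.01,.01).ravel();ln("wing "+str(r),cam,d[2:]-d[:2]*8,d[2:]+d[:2]*8,.064)
E
```

```text
collar top ((0.6196405291557312, -0.0023033693432807922), 0.09733413904905319) ((0.6384658217430115, -0.01530899852514267), (0.15015661716461182, 0.20214630663394928), 132.38323974609375)
collar side ((0.6108077168464661, -0.010246261954307556), 0.08341427892446518) ((0.6049650311470032, -0.01291804388165474), (0.145696759223938, 0.16550970077514648), 15.30247974395752)
disc top ((0.44207653403282166, 0.2703554928302765), 0.0414259135723114) ((0.44287919998168945, 0.27083027362823486), (0.07470527291297913, 0.08163843303918839), 94.08821868896484)
disc side ((0.43867796659469604, 0.27202388644218445), 0.04152723774313927) ((0.4403593838214874, 0.272407203912735), (0.07728372514247894, 0.0812171921133995), 100.99323272705078)
white+x top [0.61833138 0.001884  ] 48.039525557465794 0.08906362490636761
green top [0.6188884  0.00253881] 4.79708761036627 0.09033821803895264
red top [0.61684414 0.00267661] -41.1698419623573 0.09241533621102423
point top [0.44280785 0.26885867] 65.06737037214498 0.08254695921482776
point side [0.43902528 0.27191346] 67.09847113553157 0.0771812892815987
wing ((195.46534729003906, 217.84652709960938), (17.81116485595703, 10.348386764526367), 5.710593223571777) top [0.44287975 0.26876778] 63.187004547082275 0.04964559226881309
wing ((208.6697998046875, 224.40567016601562), (21.840328216552734, 10.851484298706055), 15.945395469665527) side [0.42949202 0.27402889] 55.58800201022264 0.05493962997820545
```

```bash
cat >> h.py <<'E'
from scipy.spatial.transform import Rotation as R
C=np.array([.618,.0022]);YAW=48.6;CAP=np.array([.441,.2706]);CY=66.
u=lambda a:np.array([np.cos(np.radians(a)),np.sin(np.radians(a))])
H=C-.118*u(YAW)
def q(a):  # tool down, closing line at angle a (deg)
    y=np.r_[u(a),0];z=np.array([0,0,-1.]);m=R.from_matrix(np.c_[np.cross(y,z),y,z]).as_quat();return np.r_[m[3],m[:3]]
def lev(th,a0,z,r=.062): # th: deg shut
    return np.r_[H+r*u(YAW+180-th),z],q(a0-th)
E
python3 - <<'E'
from h import *
f=lambda p,o:(lambda j:None if j is None else np.round(j,2))(manip.solve_ik(p,o))
for a0 in(YAW-90,YAW+90):
    for th in(0,45,92):print("lev",a0,th,f(*lev(th,a0,.074)))
for d in(0,180):
    print("cap",f(np.r_[CAP,.035],q(CY-90+d)),f(np.r_[C,.173],q(YAW-90+d)),f(np.r_[C,.173],q(YAW-135+d)))
# handle location pot frame at z=.1
for z in(.08,.12):
  for p in((260,175),(277.5,184)):
    w=px2w("top",p,z)[:2]-C;print(z,w@u(YAW),w@u(YAW+90))
E
```

```text
lev -41.4 0 [-0.26  0.4  -0.21  0.96  0.    2.03]
lev -41.4 45 [-0.19  0.35 -0.29  0.93  0.    2.89]
lev -41.4 92 [-0.09  0.36 -0.26  0.94  0.   -2.47]
lev 138.6 0 [-0.26  0.4  -0.21  0.96  0.   -1.11]
lev 138.6 45 [-0.19  0.35 -0.29  0.93  0.   -0.25]
lev 138.6 92 [-0.09  0.36 -0.26  0.94  0.    0.67]
cap [ 0.55  0.45 -0.25  0.87  0.    2.54] [0.   0.5  0.24 1.31 0.   2.3 ] [0.   0.5  0.24 1.31 0.   3.08]
cap [ 0.55  0.45 -0.25  0.87  0.   -0.6 ] [ 0.    0.5   0.24  1.31  0.   -0.84] [ 0.    0.5   0.24  1.31  0.   -0.06]
0.08 0.027400052788030954 0.07821891839541675
0.08 -0.03129699714461268 0.0624748822930655
0.12 0.022539221508409108 0.08423381985447848
0.12 -0.03451271598172809 0.06893104459431566
```

```bash
python3 - <<'E'
from h import *
a0=YAW+90
p,o=lev(0,a0,.16);manip.move_ptp(p,o)
p,o=lev(0,a0,.074);manip.servo_line(p,feed=.12)
manip.grasp();s=manip.read_state();print(s["time_s"],s["finger_gap"],s["grasp_force"],s["ft_force"].round(1))
for th in range(10,81,10):
    manip.servo_line(*lev(th,a0,.074),feed=.12)
s=manip.read_state();print(s["time_s"],s["ft_force"].round(1),s["torque"].round(2))
for th in(84,87,90,93):
    c=manip.servo_line(*lev(th,a0,.074),feed=.06,contact_N=20);s=manip.read_state();print(th,c,s["ft_force"].round(1),s["torque"].round(2))
    if c:break
manip.let_go();p=s["tcp_pos"].copy();p[2]=.2;manip.servo_line(p,feed=.2)
s=manip.read_state();print(s["time_s"])
t=manip.snapshot("top");cv2.imwrite("pics/l.png",crop(t,250,125,100,90,5))
E
```

```text
4.1167 0.12709655229783187 60.95003843307495 [ 0.1 -1.4  3.3]
6.7167 [-3.9  8.3  7.3] [1.56 0.68 0.23]
84 False [-3.7  9.1  7.2] [1.66 0.6  0.23]
87 False [-3.9 10.2  6.8] [1.68 0.58 0.25]
90 False [-4.2  8.7  8.8] [1.58 0.74 0.5 ]
93 False [-8.9  1.2 12. ] [0.34 1.61 1.71]
9.2083
```

```bash
python3 - <<'E'
from h import *
o=q(CY+90)
manip.move_ptp(np.r_[CAP,.15],o)
t=manip.snapshot("top")
hsv=cv2.cvtColor(t,cv2.COLOR_RGB2HSV)
m=cv2.inRange(hsv,(0,170,120),(6,255,255))|cv2.inRange(hsv,(174,170,120),(180,255,255));m[:,:285]=0;m[:180]=0;m[225:]=0;m[:,360:]=0
p=cv2.findNonZero(m)[:,0];r=cv2.minAreaRect(p);w=px2w("top",r[0],.102);d=w[:2]-H
print("lever",len(p),w,np.degrees(np.arctan2(d[1],d[0])),"expect",YAW+90,[px2w("top",b,.102)[:2].round(3) for b in cv2.boxPoints(r)])
s0=manip.snapshot("side")
c=manip.servo_line(np.r_[CAP,.036],feed=.1,contact_N=8);s=manip.read_state();print(c,s["tcp_pos"])
s1=manip.snapshot("side")
manip.grasp();s=manip.read_state();print(s["time_s"],s["finger_gap"],s["grasp_force"],s["ft_force"].round(1))
manip.servo_line(np.r_[CAP,.11],feed=.12);manip.hold(.2)
s=manip.read_state();print(s["time_s"],s["finger_gap"],s["grasp_force"],s["ft_force"].round(1))
s2=manip.snapshot("side");t2=manip.snapshot("top")
cv2.imwrite("pics/g.png",np.vstack([np.hstack([crop(t,265,150,100,75,4),crop(s1,160,175,100,75,4)]),np.hstack([crop(t2,150,175,100,75,4),crop(s2,160,150,100,75,4)])]))
E
```

```text
lever 64 [ 0.49712543 -0.04660018  0.102     ] 137.16914877291302 expect 138.6 [array([ 0.478, -0.025]), array([ 0.523, -0.06 ]), array([ 0.516, -0.068]), array([ 0.472, -0.033])]
False [0.44158528 0.27093247 0.03666871]
12.5583 0.1775052601221548 61.39041781425476 [ 1.1 -0.5  1. ]
13.525 0.17751683774152635 60.992828607559204 [-0.4 -0.3 -3.3]
```

View pics/g.png

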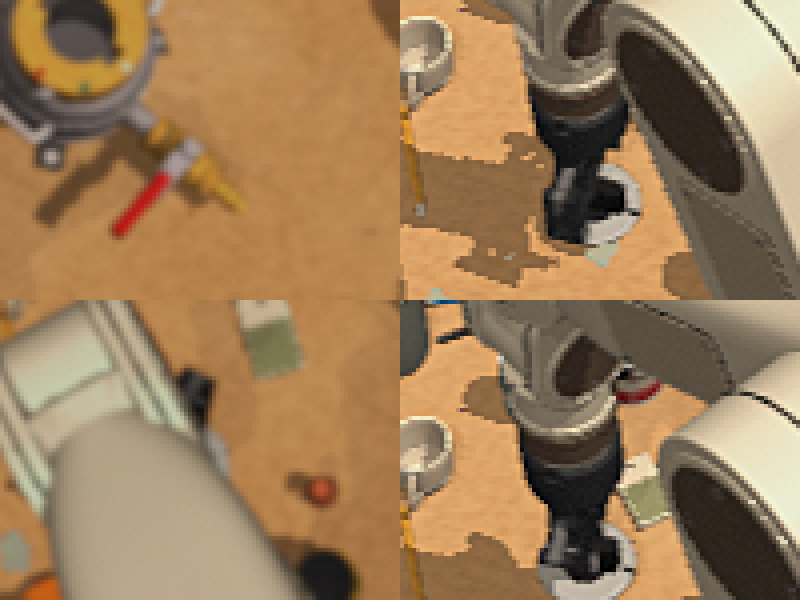

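The lever now lies square across the spout: in the top-left panel the red sleeve runs from (118,232) to (165,180). The cap is in the fingers and lifted, with its disc visible at (590,575) in the bottom-right panel. Next I'll measure the cap's offset in the grip from the side view.

```bash
python3 - <<'E'
from h import *
s=manip.snapshot("side");st=manip.read_state();T=st["tcp_pos"]
z=T[2]-.0367+.028;ang=np.radians(np.arange(0,360,3))
pr=np.array([w2px("side",[T[0]+.04*np.cos(a),T[1]+.04*np.sin(a),z]) for a in ang])
print("pred",pr.min(0),pr.max(0),T)
hsv=cv2.cvtColor(s,cv2.COLOR_RGB2HSV);m=cv2.inRange(hsv,(0,0,100),(180,60,255));x0,y0=(pr.min(0)-8).astype(int);x1,y1=(pr.max(0)+8).astype(int)
M=np.zeros_like(m);M[y0:y1,x0:x1]=m[y0:y1,x0:x1]
n,l,stt,c=cv2.connectedComponentsWithStats(M);i=1+np.argmax(stt[1:,4]);print(stt[i])
# residual of lower boundary points vs. predicted outline
P=[px2w("side",(x,np.where(l[:,x]==i)[0].max()),z)[:2]-T[:2] for x in range(x0,x1) if (l[:,x]==i).any()]
print(np.round(P,4).tolist())
v=s.copy()[:,:,::-1].copy()
cv2.imwrite("pics/s.png",cv2.resize(v[y0-25:y1+5,x0-10:x1+10],None,fx=9,fy=9,interpolation=cv2.INTER_NEAREST));print(x0-10,y0-25)
E
```

```text
pred [194.71505305 204.10719331] [219.47280423 225.47915927] [0.44070081 0.2704177  0.10944199]
[195 205  24  21 185]
[[-0.0095, 0.0403], [-0.0174, 0.0379], [-0.0216, 0.0351], [-0.0258, 0.0324], [-0.03, 0.0296], [-0.0305, 0.0265], [-0.0347, 0.0238], [-0.0352, 0.0206], [-0.0358, 0.0175], [-0.0363, 0.0143], [-0.0369, 0.0112], [-0.0374, 0.0081], [-0.038, 0.0049], [-0.0385, 0.0018], [-0.0391, -0.0013], [-0.0396, -0.0045], [-0.0366, -0.0081], [-0.0371, -0.0112], [-0.0341, -0.0148], [-0.0346, -0.018], [-0.0315, -0.0216], [-0.0284, -0.0252], [-0.0253, -0.0289], [-0.0112, -0.034]]
176 171
```

View pics/s.png

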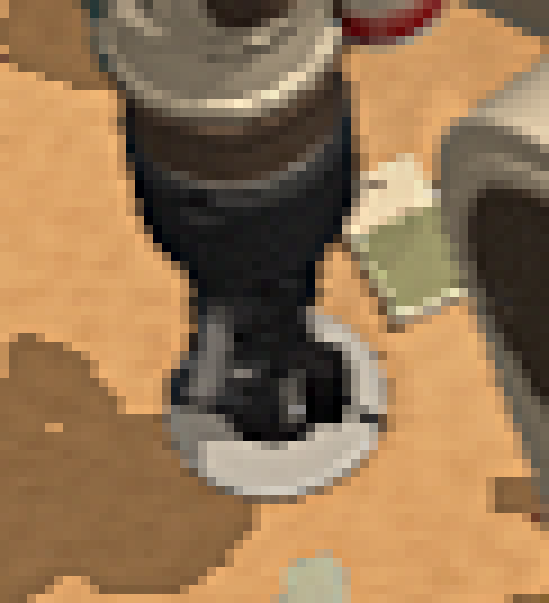

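The disc spans columns 195–219 and rows 205–226, against a predicted 194.7–219.5 and 204.1–225.5, so the cap is centred in the grip to about 1 mm. I'll carry it over to the mouth.

```bash
python3 - <<'E'
from h import *
T=manip.read_state()["tcp_pos"];manip.servo_line([T[0],T[1],.24],feed=.25)
o=q(YAW+90);manip.move_ptp(np.r_[C,.24],o)
manip.servo_line(np.r_[C,.205],feed=.1);manip.hold(.2)
s=manip.snapshot("side");t=manip.snapshot("top")
cv2.imwrite("pics/p.png",np.hstack([crop(t,250,120,80,80,5),crop(s,230,110,80,80,5)]))
c=manip.servo_line(np.r_[C,.1745],feed=.03,contact_N=8)
st=manip.read_state();print(c,st["time_s"],st["tcp_pos"],st["ft_force"].round(1),st["torque"].round(2),st["finger_gap"])
E
```

```text
False 17.5333 [0.61818573 0.0021863  0.17472633] [ 0.1 -1.3 -3. ] [ 0.01  0.02 -0.  ] 0.17585358778789034
```

View pics/p.png

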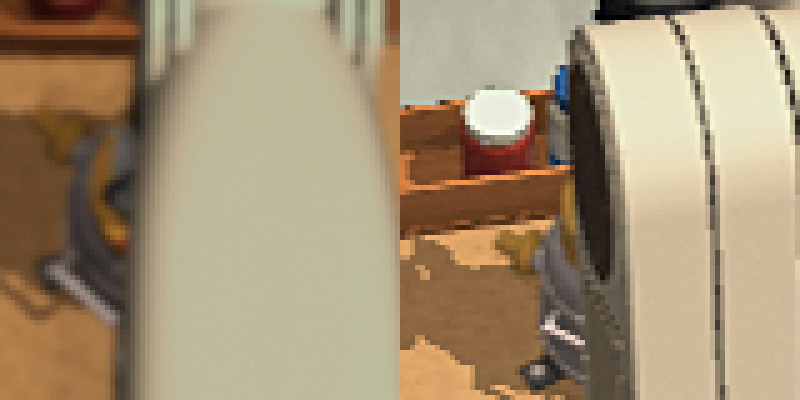

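The arm hides the pot in both views. No contact force built up, so the pins dropped through the slots freely. I'll press down gently to find the seat, then turn it.

```bash
python3 - <<'E'
from h import *
def pr(*a):
    st=manip.read_state();print(*a,round(st["time_s"],1),st["tcp_pos"].round(4),st["ft_force"].round(1),st["torque"].round(2));return st
c=manip.servo_line(np.r_[C,.1685],feed=.015,contact_N=6);st=pr("seat",c);manip.hold(.2)
z=st["tcp_pos"][2]
if c or z<.171:
  for d in(10,20,30,40,45):
    c=manip.servo_line(np.r_[C,z],q(YAW+90-d),feed=.02,contact_N=25);pr(d,c)
    if c:break
E
```

```text
seat True 17.8 [0.6183 0.0021 0.174 ] [-0.1 -0.6  6.1] [ 0.17 -0.04 -0.04]
10 False 18.3 [0.6179 0.0023 0.1741] [-1.1  0.9  0.5] [ 0.19  0.21 -0.1 ]
20 False 18.6 [0.6179 0.0027 0.1741] [-0.8  2.4  0.9] [0.64 0.17 0.02]
30 False 18.9 [0.6179 0.0034 0.1741] [-1.9  5.6  1.5] [1.25 0.23 0.15]
40 False 19.3 [0.6176 0.0035 0.1742] [-3.1  5.4  2.2] [1.24 0.38 0.14]
45 False 19.5 [0.6176 0.0035 0.1742] [-3.2  5.3  2.6] [1.26 0.39 0.02]
```

```bash
python3 - <<'E'
from h import *
manip.hold(.4);s=manip.read_state();w=s["tcp_rot"];y=R.from_quat(np.r_[w[1:],w[0]]).apply([0,1,0])
print(s["finger_gap"],s["grasp_force"],s["ft_force"],"turn",YAW+90-np.degrees(np.arctan2(y[1],y[0])))
t=manip.snapshot("top");hsv=cv2.cvtColor(t,cv2.COLOR_RGB2HSV)
cv2.imwrite("pics/f.png",np.hstack([crop(t,240,115,100,110,4),crop(manip.snapshot("side"),230,100,100,110,4)]))
E
```

```text
0.17429536388045405 61.594714522361755 [-2.22437456  5.65011238  2.39037054] turn 44.77077890379576
```

View pics/f.png

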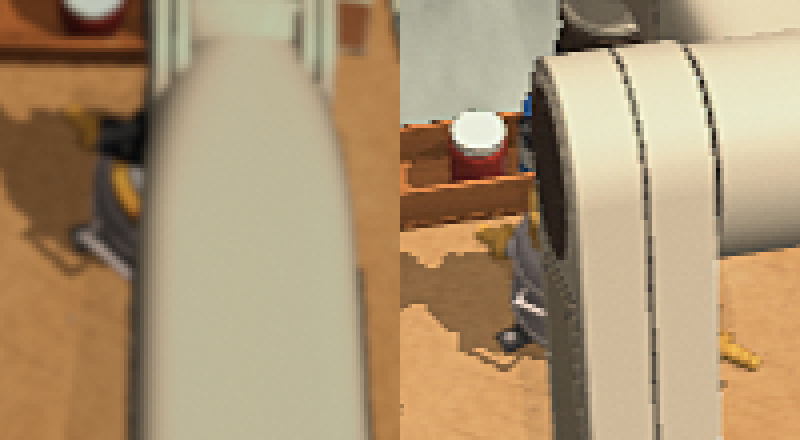

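The arm covers the cap in both views, with only part of the collar showing near (125,190). The tool readings stand in for a picture: turned 44.8°, seated height 0.174 m, grip 61 N and low side forces. Handing in.

```bash
python3 -c "
from cell import manip
print(manip.finish_job())"
```

```text
the job is handed in; nothing more can be done
None
```

I handed the job in with the outlet cock shut, the cap seated in the pot's mouth and turned about 45° to the vent marks, and the fingers still gripping it; the arm hid the cap from both cameras, so its final position rests on the arm's own readings, and the hand-in returned no verdict.

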